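# Put the ball-topped spice jar in the carousel, turn it to the front and hold it there

### The job

Stand the jar with the ball knob in the empty place of the spice carousel and let go of it; then grip the carousel by its arched handle and turn it until that jar stands straight in line with the front pin. Finish still gripping the handle, holding the carousel still there, and leave the other jars in the carousel standing in their places and the flat-lidded jar and pepper mill on the worktop where they are.

Things in the scene. Friction and masses are not known exactly. Their poses are not given: they have to be found in the camera images.
- ball_jar: The jar to put away: white ceramic jar, steel lid, black ball knob on top; the only jar with a ball. Stands on the worktop. Foot chamfered 3 mm. Straight round wall 48 mm in diameter (body and lid alike) up to 84 mm, ball 22 mm in diameter above it, 107 mm high overall, 0.13 to 0.25 kg. Origin at the centre of its underside, z up.
- flat_jar: Bystander: the same white jar with a plain flat steel lid (48 mm in diameter, 84 mm high) standing loose on the worktop near the ball jar; round foot, origin at the centre of its underside, z up.
- mill: Bystander: waisted dark wooden pepper mill, 52 mm in diameter at the foot, 135 mm high, standing loose near the ball jar; round foot, origin at the centre of its underside, z up.
- stand: Fixed steel foot of the spice carousel, origin on the turning axis at worktop height. A steel tongue and an upright pin with a small ball (60 mm high, 178 mm from the axis) along its -x axis mark the FRONT of the carousel, roughly on the robot's side.
- carousel: Turning wooden disc, 284 mm wide, top at z 34 mm. Origin on the axis at its underside (z 20 mm). Turns either way, friction 0.12 N m, no spring: stays where left. Five ringed places 72 deg apart, 100 mm from the axis; rings 22 mm high, 53 mm inside, 59 outside. The empty place is on its -x axis, at the start 35 to 85 deg counter-clockwise (from above) of the front.
- place (a point): Centre of the floor of the carousel's empty place, at the deck's top (34 mm above the worktop); turns with the carousel. A jar standing in it has its origin here.
- front_spot (a point): Fixed point at the deck's top height, 100 mm from the axis towards the front pin: the jar in its place stands here when it faces the front.
- handle: Black arched handle over the middle of the deck, turning with it. Origin at the middle of its top bar, on the turning axis, 160 mm above the worktop. The bar is round, 18 mm thick, straight for 48 mm along its y axis, then bends down to legs 46 mm either side. Its x axis points along the empty place's radius; close the fingers along x to pinch the bar.
- rack_jar1: Flat-lidded jar (48 mm in diameter, 84 mm high) standing in the carousel place 72 degrees counter-clockwise (seen from above) from the empty one; origin at the centre of its underside.
- rack_jar2: Flat-lidded jar (48 mm in diameter, 84 mm high) standing in the carousel place 144 degrees counter-clockwise (seen from above) from the empty one; origin at the centre of its underside.
- rack_jar3: Flat-lidded jar (48 mm in diameter, 84 mm high) standing in the carousel place 216 degrees counter-clockwise (seen from above) from the empty one; origin at the centre of its underside.
- rack_jar4: Flat-lidded jar (48 mm in diameter, 84 mm high) standing in the carousel place 288 degrees counter-clockwise (seen from above) from the empty one; origin at the centre of its underside.
There are look-alikes about, which are no part of the job. What is shaped like the ball_jar but pink or red is not meant.

How it is judged:
On the way, in this order (a step that is already met when the one before it is completed fails the run):
1. the ball jar stands in the empty place, let go, with the carousel not yet turned to the front (horizontal distance between ball_jar and place below 0.007 m and z of ball_jar in the frame of place between -0.004 and 0.004 m and angle between ball_jar's own z axis and vertical below 0.1 rad and contact force between the fingers and ball_jar below 0.05 N and horizontal distance between ball_jar and front_spot above 0.035 m), for 0.2 s.
2. the arched handle is gripped while the ball jar is still away from the front (contact force between the fingers and handle above 1 N and horizontal distance between ball_jar and front_spot above 0.025 m), for 0.1 s.
At the end, for the whole second after the job is handed in: Ball jar upright and seated in its place (7 mm), untouched, within 14 mm of the front spot (8 degrees of the front pin); fingers on the handle with over 1 N; carousel slower than 0.05 rad/s; other four jars upright (0.15 rad) in their places (horizontal distance between ball_jar and place below 0.007 m and z of ball_jar in the frame of place between -0.004 and 0.004 m and angle between ball_jar's own z axis and vertical below 0.1 rad and horizontal distance between ball_jar and front_spot below 0.014 m and contact force between the fingers and handle above 1 N and angular speed of carousel below 0.05 rad/s and contact force between the fingers and ball_jar below 0.05 N and angle between each of rack_jar1, rack_jar2, rack_jar3, rack_jar4's own z axis and vertical below 0.15 rad and z of rack_jar1 in the frame of carousel between 0.008 and 0.02 m and z of rack_jar2 in the frame of carousel between 0.008 and 0.02 m and z of rack_jar3 in the frame of carousel between 0.008 and 0.02 m and z of rack_jar4 in the frame of carousel between 0.008 and 0.02 m and horizontal distance between each of rack_jar1, rack_jar2, rack_jar3, rack_jar4 and carousel below 0.11 m); the arm keeps its last pose, push and grip.
It fails at once if the flat-lidded jar or the pepper mill on the worktop is shifted by more than 30 mm or tipped (distance of any of flat_jar, mill from where it was at the start of the episode above 0.03 m or angle between any of flat_jar, mill's own z axis and vertical above 0.35 rad).
It fails at once if a jar of the carousel is tipped (angle between any of rack_jar1, rack_jar2, rack_jar3, rack_jar4's own z axis and vertical above 0.4 rad).
It also fails if it takes over 64 s, if anything falls off the work surface, if the arm or the gripper's body presses on something with over 40 N, if the wrist force passes 120 N, or if a joint passes its speed limit or range.

### The arm

A 7-joint arm with a two-finger parallel gripper is mounted at the origin on the work surface. World frame = base frame: x ahead of the robot, y to its left, z up, the work surface at z = 0. Lengths are in m, angles in rad, forces in N, time in s.
With the tool pointing down it reaches from about 0.425 to 0.925 m from the base axis. Payload 6.8 kg.
Tool frame: the origin (TCP) lies between the finger pads; the fingertips stand 22 mm ahead of it and the grasp point (between the pads) lies 3 mm ahead of it; z points along the fingers, y is the direction in which the jaws open and shut (so a half turn about z gives the same grasp; the last joint's range is limited). The gripper opens to 85 mm and grips with 20 to 120 N. Pads are 22 mm wide; open, the fingers measure 114 mm over their backs; the gripper's body (76 mm by 85 mm) begins 54 mm behind the grasp point. The pads swing forward as they close: fully open they stand 13 mm farther back than shut.
Start: joints at [1.098, 0.477, 0.022, 1.555, -0.011, 1.109, -0.083], TCP at [0.241, -0.631, 0.253] pointing down, gripper open.
Joint ranges: [-2.96, 2.96], [-0.34, 2.1], [-1.41, 1.46], [0.24, 2.44], [-1.37, 4.51], [0.17, 1.92], [-2.96, 2.96]. Speed limits (rad/s): [2.39, 2.39, 3.14, 3.14, 3.14, 3.14, 3.14].

### API

Orientations are given as a unit quaternion [w, x, y, z].
In Python, from station import bot gives the robot as it stands. The module is installed in compiled form; this text tells all that it offers.
- The arm moves only by the tool drive_tool, never from a script. Its argument "series" is one flat list of numbers, 7 for each row, row after row: the opening, from -1 (shut) to 1 (fully open), then the shift along the tool's x, y, z in mm, then the turn, a rotation vector about the tool's x, y, z in rad. In form: [jaw, x, y, z, wx, wy, wz, jaw, x, y, z, wx, wy, wz, ...]. A call has 1 to 12 rows; each row shifts and turns the commanded pose from where the row before left it, along the tool's axes as they then stand; what a row does not reach is not made up. A row lasts 1/8 s, in which the tool goes at most 62.5 mm and 10.7 degrees, less where a joint would pass 70% of its speed; a pose out of reach is approached as far as the arm can. A call with a gripper value outside its range is refused whole. The fingers move at their own pace and stop on an object; "force" is the grip in N (left out, the last holds). Time passes only in rows, so rows that do not move let the fingers close. It gives the time, the measured TCP pose, the force and the opening at its end, in the units of the state.
- bot.get_obs(): the state, without advancing time (a new reading comes with each control period).
- bot.read_camera(name): name is "scene" or "top"; returns a dict with "pixels" (384x512x3 uint8, blue, green, red), "camera_matrix" (3x3 intrinsics, pixels), "rvec" (rotation vector, rad) and "tvec" (3), from world to camera coordinates, as OpenCV has them. Camera axes: x right, y down, z forward; pixel columns grow to the right and rows downward; lengths in m; the calibration is good to about 2 mm. A picture is of the moment at which its call begins. There is no depth.
- bot.hand_in(): hands the job in, once; it reports no verdict.
The state is a dict: "t": time; "q": joint angles; "joint_vel": joint speeds; "joint_torque": joint torques, N m; "eef_pos": TCP position; "tool_rot": TCP orientation; "contact_force": force on the tool from outside, world axes, zero at the start; "torque": the same for the moment, N m; "gripper_width": opening from 0.0 (shut) to 1.0 (fully open).
Only numpy, scipy, OpenCV 4.12 (cv2) and the standard library are available. Lean on these libraries where they do the work, as an engineer would, in place of code of your own. Each camera call takes 0.05 s, during which the arm holds its last target. There are 200 camera calls.

## Working session

There is one attempt and no reset: what is moved stays moved. The work goes in short steps, Python scripts to look and compute and a tool call to move; the robot and the scene stay as the last step left them, time stands still between calls to the robot, and variables do not carry over. Pictures are saved under pics/ and viewed, about 8 in all and at most 12, crops included, and the job is handed in when it is done.

Besides the shell and the picture viewer there is one more tool, called after "Call:" as name(argument=value, ...) on one line, values as JSON. drive_tool: Moves the arm, as the interface text tells. Its arguments: {"type":"object","properties":{"series":{"type":"array"},"force":{"type":"number"}},"required":["series"]}

```bash
mkdir -p pics; cat > h.py <<'E'
import numpy as np, cv2
from scipy.spatial.transform import Rotation as R
from station import bot
def cam(n,save=None):
    c=bot.read_camera(n)
    if save: cv2.imwrite('pics/'+save,c['pixels'])
    np.savez(''+n+'.npz',**{k:np.array(v) for k,v in c.items()})
    return c
def load(n): return dict(np.load(''+n+'.npz'))
def ray(c,u,v):
    M=cv2.Rodrigues(np.array(c['rvec'],float))[0];t=np.array(c['tvec'],float).ravel()
    d=M.T@np.linalg.inv(c['camera_matrix'])@[u,v,1.];return -M.T@t,d
def atz(c,u,v,z):
    o,d=ray(c,u,v);return o+d*(z-o[2])/d[2]
def proj(c,P): return cv2.projectPoints(np.array(P,float).reshape(-1,3),np.array(c['rvec'],float),np.array(c['tvec'],float),np.array(c['camera_matrix'],float),None)[0].reshape(-1,2)
E
python3 - <<'E'
from h import *
a=cam('scene');b=cam('top')
for n,c in(('scene',a),('top',b)): 
    cv2.imwrite(f'pics/{n}0.png',cv2.resize(c['pixels'],(800,600),interpolation=cv2.INTER_CUBIC)); print(n,ray(c,256,192))
o=bot.get_obs();print(o); print(R.from_quat(np.roll(o['tool_rot'],-1)).as_matrix())
E
```

```text
scene (array([0.89832158, 0.54619693, 0.57854182]), array([-0.39856093, -0.73295003, -0.55142862]))
top (array([ 0.42980105, -0.05381616,  1.08199535]), array([ 0.13319562, -0.03684091, -0.99056323]))
{'t': 0.1, 'q': array([ 1.09791659,  0.47772044,  0.02232279,  1.55630196, -0.01148043,
        1.10931484, -0.0830756 ]), 'joint_vel': array([-4.97319587e-05, -2.01232942e-03, -4.29128467e-04, -1.74553122e-03,
        8.51156540e-04, -1.04349461e-03, -1.46967483e-03]), 'joint_torque': array([ 4.53014058e-03, -5.97758138e+01,  1.61363292e+00, -2.81956708e+01,
        1.28257499e-02,  5.01949573e-03,  7.90048534e-05]), 'eef_pos': array([ 0.24063181, -0.63014011,  0.25244189]), 'tool_rot': array([-7.81119253e-04,  9.83406236e-01,  1.81415328e-01, -2.07835500e-04]), 'contact_force': array([ 0.09646688, -0.63550049, -0.29443886]), 'torque': array([-0.014545  , -0.01831844,  0.01490548]), 'gripper_width': 1.002100505201004}
[[ 9.34176871e-01  3.56809605e-01 -6.92187465e-04]
 [ 3.56810255e-01 -9.34175737e-01  1.46090600e-03]
 [-1.25359442e-04 -1.61172418e-03 -9.99998693e-01]]
```

View pics/scene0.png

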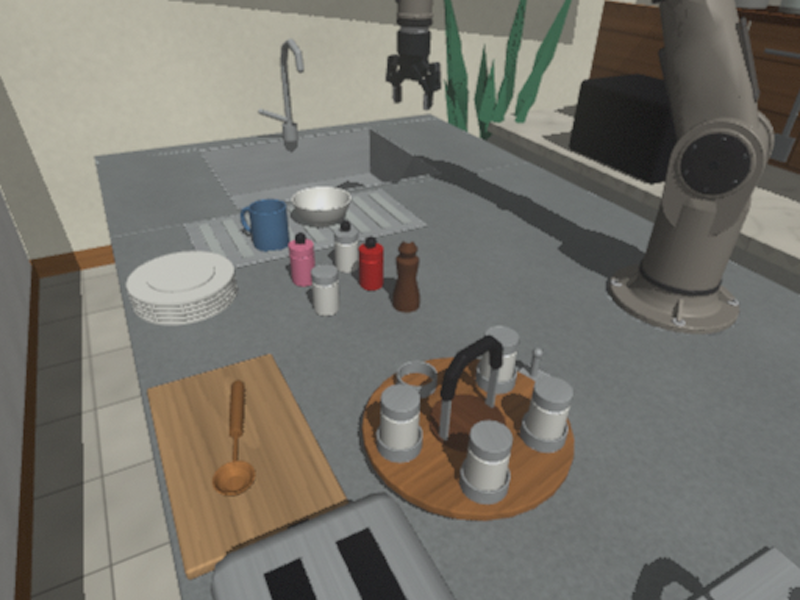

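View pics/top0.png

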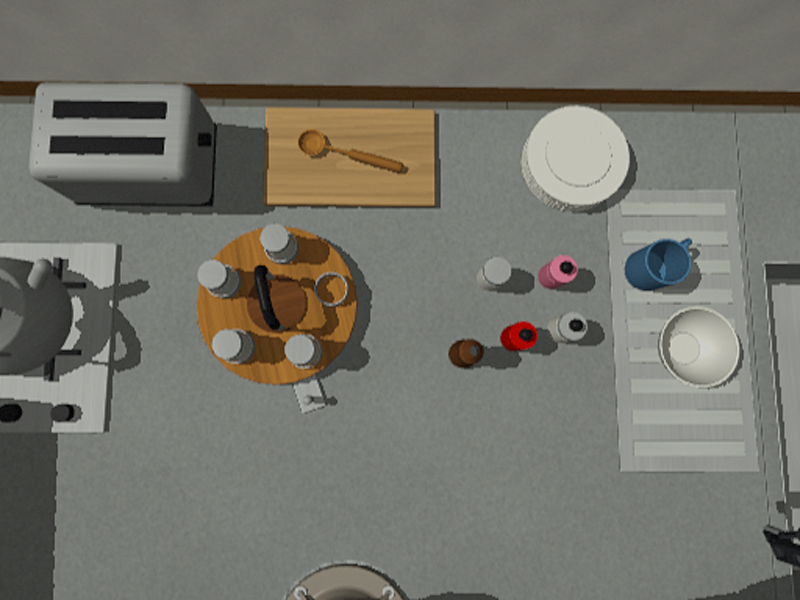

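The ball jar is at about (572,326) in the top view, between the red jar (519,336), the pink jar (561,271) and the bowl. The carousel is centred near (277,305), with its empty ring at (331,289) and the pin at (312,400). I'll enlarge both areas.

```bash
python3 - <<'E'
from h import *
t=load('top')['pixels'];s=load('scene')['pixels']
f=lambda i,x,y,w,h,k:cv2.resize(i[y:y+h,x:x+w],None,fx=k,fy=k,interpolation=cv2.INTER_CUBIC)
# top: jars x280-400,y150-250 ; carousel x115-245,y135-275
A=f(t,280,155,130,90,6); cv2.imwrite('pics/c1.png',A)
B=f(t,120,138,130,130,4.5); cv2.imwrite('pics/c2.png',B)
C=f(s,170,130,120,80,6); cv2.imwrite('pics/c3.png',C)
E
```

```text
(no output)
```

View pics/c1.png

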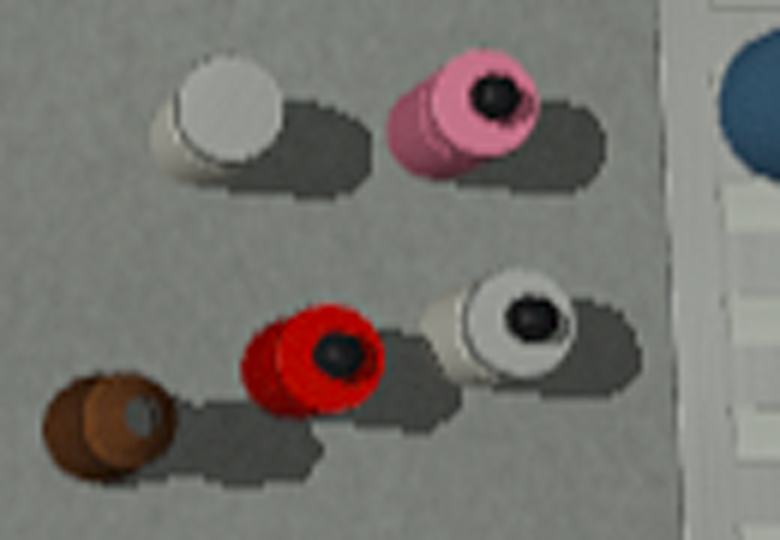

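View pics/c2.png

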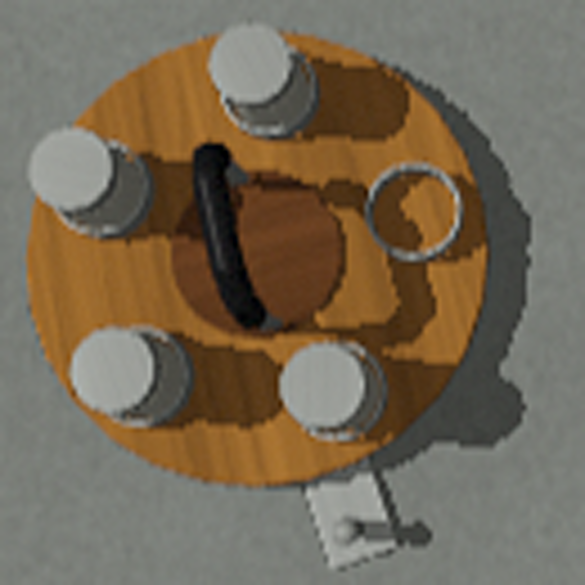

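View pics/c3.png

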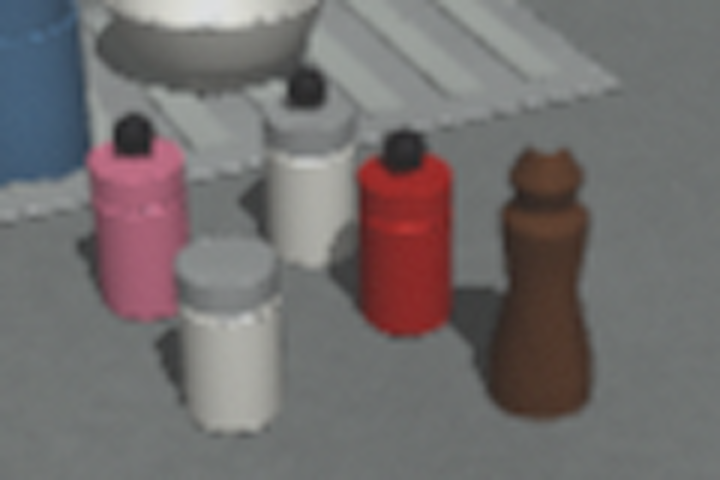

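```bash
python3 - <<'E'
from h import *
from scipy.optimize import least_squares
c=load('top');s=load('scene')
g=lambda x,y,k,ox,oy:((x+.5)/k-.5+ox,(y+.5)/k-.5+oy)
A=lambda x,y,z:atz(c,*g(x,y,6,280,155),z).round(4)
B=lambda x,y,z:atz(c,*g(x,y,4.5,120,138),z)
C=lambda x,y,z:atz(s,*g(x,y,6,170,130),z).round(4)
print('ball lid',A(520,323,.084),'knob',A(531,318,.096),'scene knob',C(307,86,.096))
for n,x,y,z in(('red',331,359,.084),('pink',485,103,.084),('flat',230,110,.084),('mill',128,420,.115)):print(n,A(x,y,z))
hsv=cv2.cvtColor(c['pixels'],cv2.COLOR_BGR2HSV)
# deck edge points read in crop at z=.034
P=np.array([B(*p,.034)[:2] for p in((26,259),(258,487),(489,240),(450,120),(80,115),(380,60),(95,420),(160,57),(430,400))])
r=least_squares(lambda q:np.hypot(*(P-q[:2]).T)-.142,[.6,.1]);ax=r.x;print('axis',ax,r.fun.round(4))
K=[B(*p,z)[:2] for p,z in(((414,212),.056),((252,65),.118),((71,168),.118),((112,370),.118),((323,383),.118))]
for k in K: d=k-ax;print('place',k.round(4),np.hypot(*d).round(4),np.degrees(np.arctan2(d[1],d[0])).round(1))
K=np.array(K)
base=K.mean(0);print('mean',base)
ang=[np.degrees(np.arctan2(*(k-ax)[::-1])) -72*i for i,k in enumerate(K)];print((np.array(ang)%360).round(1))
for p in((347,530,.055),):
  d=B(*p)[:2]-ax;print('pin',d+ax,np.hypot(*d),np.degrees(np.arctan2(d[1],d[0])))
for p in((212,155),(255,318),(228,240)):print('handle',B(*p,.165))
E
```

```text
ball lid [ 0.5216 -0.3832  0.084 ] knob [ 0.5227 -0.3842  0.096 ] scene knob [ 0.5214 -0.3843  0.096 ]
red [ 0.5054 -0.2988  0.084 ]
pink [ 0.6203 -0.3716  0.084 ]
flat [ 0.6164 -0.2568  0.084 ]
mill [ 0.4769 -0.204   0.115 ]
axis [0.56471834 0.1252487 ] [ 0.0002  0.0005 -0.0007  0.0011 -0.0001 -0.0006 -0.0016 -0.0029 -0.0029]
place [0.5871 0.029 ] 0.0989 -76.9
place [0.6625 0.1182] 0.0981 -4.1
place [0.6018 0.2188] 0.1006 68.4
place [0.4874 0.1909] 0.1014 139.7
place [0.4805 0.0732] 0.099 -148.3
mean [0.56387052 0.12601013]
[283.1 283.9 284.4 283.7 283.7]
pin [0.39748256 0.06527818] 0.1776633533540354 -160.27223657819556
handle [0.60105623 0.12993306 0.165     ]
handle [0.51258631 0.10407612 0.165     ]
handle [0.5546137  0.11980591 0.165     ]
```

Call:
drive_tool(series=[1,35,-13,0,0,0,0,1,35,-13,0,0,0,0,1,35,-13,0,0,0,0,1,35,-13,0,0,0,0,1,35,-13,0,0,0,0,1,35,-13,0,0,0,0,1,35,-13,0,0,0,0,1,35,-13,0,0,0,0,1,35,-13,0,0,0,0,1,35,-13,0,0,0,0,1,0,0,0,0,0,-0.17,1,0,0,0,0,0,-0.17])

```text
t: 1.6
eef_pos: [0.5217, -0.3834, 0.2527]
tool_rot: [-0.0, 0.937, 0.348, -0.0]
contact_force: [-0.3, -0.2, -0.4]
gripper_width: 0.998
```

Call:
drive_tool(series=[1,0,0,0,0,0,-0.17,1,0,0,0,0,0,-0.17,1,0,0,0,0,0,-0.17,1,0,0,0,0,0,0,1,0,0,0,0,0,0], force=40)

```text
t: 2.22
eef_pos: [0.5212, -0.3843, 0.2531]
tool_rot: [-0.0, 0.822, 0.569, -0.0]
contact_force: [-0.2, 0.6, -0.4]
gripper_width: 1.0
```

```bash
cat >> h.py <<'E'
def st(target=None,jaw=None):
    o=bot.get_obs();M=R.from_quat(np.roll(o['tool_rot'],-1)).as_matrix();p=o['eef_pos']
    print('t',round(o['t'],2),'p',p.round(4),'jaw',np.degrees(np.arctan2(M[1,1],M[0,1])).round(2),'zax',M[:,2].round(4),'F',o['contact_force'].round(1),'T',o['torque'].round(2),'w',round(o['gripper_width'],3),'q',o['q'].round(2))
    if target is not None: print('shift mm',(M.T@(np.array(target)-p)*1000).round(1))
    if jaw is not None: print('wz',round(float(-np.radians((jaw-np.degrees(np.arctan2(M[1,1],M[0,1]))+180)%360-180)) ,4))
E
python3 - <<'E'
from h import *
st([.522,-.384,.068],-20)
# handle check
c=load('top');s=load('scene');ax=np.array([.5643,.1257])
u=np.array([np.cos(np.radians(13.7)),np.sin(np.radians(13.7))])
P=[[*(ax+u*d),z] for d,z in((-.024,.16),(0,.16),(.024,.16),(.046,.14),(-.046,.14),(.1,.034))]
print('crop',((proj(c,P)+.5-[120,138])*4.5-.5).round(0).tolist()); print('scene800',((proj(s,P)+.5)*1.5625-.5).round(0).tolist())
E
```

```text
t 2.23 p [ 0.5212 -0.3843  0.2531] jaw -20.59 zax [-4.e-04  3.e-04 -1.e+00] F [-0.2  0.6 -0.4] T [ 0.05 -0.04 -0.01] w 1.0 q [ 0.72  0.45 -0.26  1.61  0.12  1.1   0.08]
shift mm [  0.5   0.7 185.1]
wz -0.0104
crop [[229.0, 266.0], [219.0, 223.0], [210.0, 181.0], [209.0, 149.0], [244.0, 309.0], [225.0, 98.0]]
scene800 [[488.0, 341.0], [475.0, 349.0], [461.0, 357.0], [447.0, 378.0], [497.0, 347.0], [411.0, 460.0]]
```

Call:
drive_tool(series=[1,0.5,0.7,40,0,0,0,1,0,0,40,0,0,0,1,0,0,40,0,0,0,1,0,0,40,0,0,0,1,0,0,25,0,0,0,1,0,0,0,0,0,0,-1,0,0,0,0,0,0,-1,0,0,0,0,0,0,-1,0,0,0,0,0,0,-1,0,0,0,0,0,0,-1,0,0,0,0,0,0,-1,0,0,0,0,0,0], force=40)

```text
t: 3.72
eef_pos: [0.5229, -0.3846, 0.07]
tool_rot: [0.001, 0.821, 0.571, 0.0]
contact_force: [-1.7, 0.4, 7.3]
gripper_width: 0.549
```

```bash
python3 - <<'E'
from h import *
st()
E
```

```text
t 3.73 p [ 0.5229 -0.3846  0.07  ] jaw -20.42 zax [ 0.0018 -0.0014 -1.    ] F [-1.7  0.4  7.3] T [ 0.14  0.32 -0.01] w 0.549 q [ 0.7   0.65 -0.22  1.74  0.19  0.77  0.02]
```

Call:
drive_tool(series=[-1,0,0,-15,0,0,0,-1,0,0,-35,0,0,0,-1,0,0,-40,0,0,0,-1,0,0,-40,0,0,0,-1,0,0,-20,0,0,0,-1,0,0,0,0,0,0,-1,0,0,0,0,0,0], force=40)

```text
t: 4.6
eef_pos: [0.5213, -0.3836, 0.2165]
tool_rot: [-0.001, 0.821, 0.571, -0.001]
contact_force: [0.5, 0.1, -2.5]
gripper_width: 0.555
```

```bash
python3 - <<'E'
from h import *
st([.588,.0285,.2],0)
c=cam('scene');i=c['pixels']; u,v=proj(c,[[.523,-.384,.2]])[0].round().astype(int);print(u,v)
cv2.imwrite('pics/g1.png',cv2.resize(i[max(v-60,0):v+90,u-80:u+80],None,fx=4,fy=4,interpolation=cv2.INTER_CUBIC))
E
```

```text
t 4.6 p [ 0.5213 -0.3836  0.2165] jaw -20.4 zax [-0.0025  0.0015 -1.    ] F [ 0.5  0.1 -2.5] T [ 0.01 -0.01  0.02] w 0.555 q [ 0.72  0.48 -0.25  1.65  0.14  1.04  0.07]
shift mm [409.5 -81.   17. ]
wz -0.356
219 112
```

View pics/g1.png

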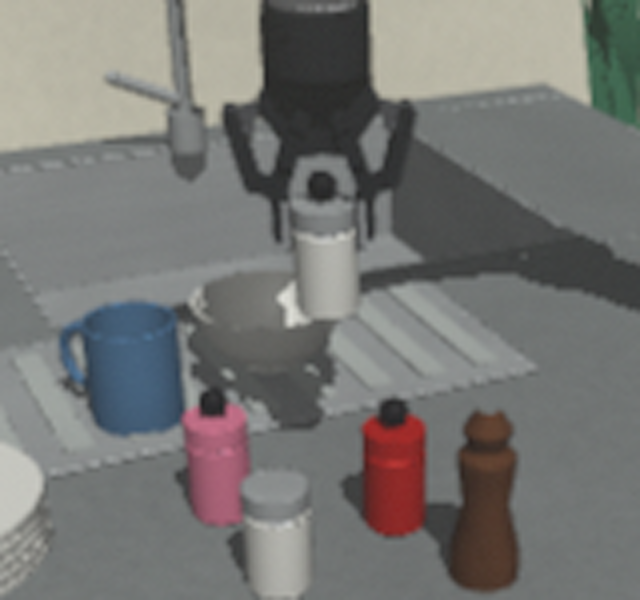

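Call:
drive_tool(series=[-1,41,-8,0,0,0,0,-1,41,-8,0,0,0,0,-1,41,-8,0,0,0,0,-1,41,-8,0,0,0,0,-1,41,-8,0,0,0,0,-1,41,-8,0,0,0,0,-1,41,-8,0,0,0,0,-1,41,-8,0,0,0,0,-1,41,-8,0,0,0,0,-1,41,-8,0,0,0,0,-1,0,0,0,0,0,-0.17,-1,0,0,0,0,0,-0.17])

```text
t: 6.15
eef_pos: [0.5893, 0.029, 0.2165]
tool_rot: [-0.001, 0.71, 0.704, -0.001]
contact_force: [0.1, 0.4, -2.7]
gripper_width: 0.553
```

Call:
drive_tool(series=[-1,0,0,20,0,0,0,-1,0,0,20,0,0,0,-1,0,0,0,0,0,0,-1,0,0,0,0,0,0])

```text
t: 6.65
eef_pos: [0.5902, 0.0282, 0.1782]
tool_rot: [-0.0, 0.713, 0.701, -0.0]
contact_force: [1.1, -0.2, -1.3]
gripper_width: 0.552
```

```bash
python3 - <<'E'
from h import *
st([.588,.0285,.104],0)
c=cam('top');i=c['pixels']
cv2.imwrite('pics/p1t.png',cv2.resize(i[138:268,120:250],None,fx=4.5,fy=4.5,interpolation=cv2.INTER_CUBIC))
c=cam('scene');i=c['pixels']; u,v=proj(c,[[.588,.03,.1]])[0].round().astype(int);x0,y0=u-65,v-65;print(x0,y0)
cv2.imwrite('pics/p1.png',cv2.resize(i[y0:y0+120,x0:x0+130],None,fx=5,fy=5,interpolation=cv2.INTER_CUBIC))
E
```

```text
t 6.65 p [0.5902 0.0282 0.1782] jaw -0.91 zax [-6.e-04  2.e-04 -1.e+00] F [ 1.1 -0.2 -1.3] T [-0.04  0.    0.03] w 0.552 q [ 0.19  0.46 -0.45  1.81  0.24  0.93 -0.38]
shift mm [ 0.2 -2.1 74.2]
wz -0.0159
202 158
```

View pics/p1.png

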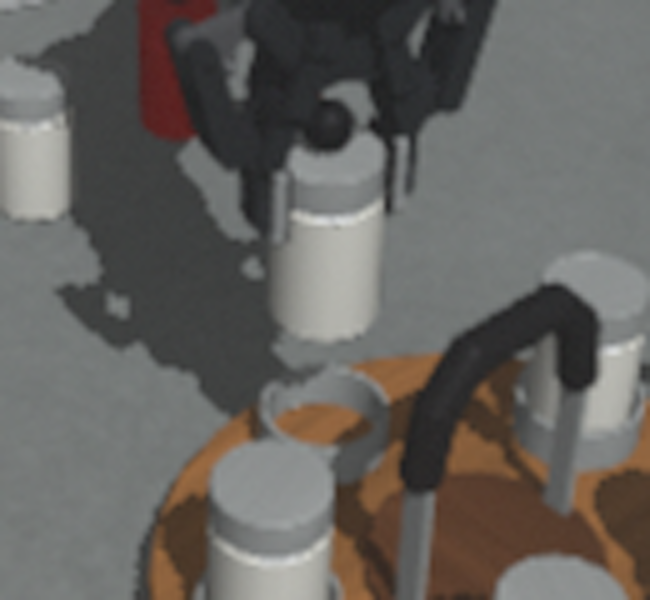

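```bash
python3 - <<'E'
from h import *
c=load('scene');g=lambda x,y:((x+.5)/5-.5+202,(y+.5)/5-.5+158)
print('ring',atz(c,*g(325,411),.056),'lid',atz(c,*g(337,161),.192),'knob',atz(c,*g(328,124),.204))
inv=lambda P:((proj(c,P)+.5-[202,158])*5-.5).round(0).tolist()
a=np.linspace(0,2*np.pi,9)[:-1]
for ce,r,z in(((.588,.0285),.0295,.056),((.590,.0282),.024,.192),((.590,.0282),.021,.108)): print(inv(np.c_[ce[0]+r*np.cos(a),ce[1]+r*np.sin(a),a*0+z]))
E
```

```text
ring [0.58992464 0.03385875 0.056     ] lid [0.59166134 0.03686514 0.192     ] knob [0.59094721 0.02728467 0.204     ]
[[265.0, 422.0], [305.0, 445.0], [356.0, 442.0], [386.0, 416.0], [379.0, 384.0], [340.0, 363.0], [292.0, 365.0], [261.0, 389.0]]
[[278.0, 164.0], [314.0, 181.0], [360.0, 179.0], [387.0, 160.0], [381.0, 136.0], [346.0, 120.0], [302.0, 122.0], [274.0, 139.0]]
[[280.0, 326.0], [309.0, 341.0], [347.0, 340.0], [370.0, 322.0], [365.0, 299.0], [336.0, 285.0], [300.0, 286.0], [277.0, 303.0]]
```

Call:
drive_tool(series=[-1,0,-2,20,0,0,0,-1,0,0,16,0,0,0,-1,0,0,6,0,0,0,-1,0,0,6,0,0,0,-1,0,0,6,0,0,0,-1,0,0,6,0,0,0,-1,0,0,0,0,0,0])

```text
t: 7.62
eef_pos: [0.5879, 0.0281, 0.1178]
tool_rot: [-0.0, 0.713, 0.701, -0.0]
contact_force: [-0.4, -1.1, -1.7]
gripper_width: 0.551
```

```bash
python3 - <<'E'
from h import *
st([.588,.0285,.104],0)
E
```

```text
t 7.62 p [0.5879 0.0281 0.1178] jaw -0.92 zax [-8.e-04 -1.e-04 -1.e+00] F [-0.4 -1.1 -1.7] T [ 0.02 -0.01 -0.05] w 0.551 q [ 0.17  0.53 -0.42  1.86  0.29  0.81 -0.42]
shift mm [ 0.4  0.1 13.8]
wz -0.016
```

Call:
drive_tool(series=[-1,0,0,5,0,0,0,-1,0,0,4,0,0,0,-1,0,0,2,0,0,0,-1,0,0,2,0,0,0,-1,0,0,0,0,0,0])

```text
t: 8.25
eef_pos: [0.5881, 0.0281, 0.1052]
tool_rot: [-0.0, 0.713, 0.701, -0.0]
contact_force: [0.2, 0.2, -1.5]
gripper_width: 0.553
```

```bash
python3 - <<'E'
from h import *
st([.588,.0285,.104],0)
E
```

```text
t 8.25 p [0.5881 0.0281 0.1052] jaw -0.92 zax [-2.e-04 -0.e+00 -1.e+00] F [ 0.2  0.2 -1.5] T [-0.04  0.01 -0.01] w 0.553 q [ 0.16  0.55 -0.41  1.86  0.3   0.79 -0.43]
shift mm [ 0.4 -0.1  1.2]
wz -0.016
```

Nearly down; touch the floor, then open.

Call:
drive_tool(series=[-1,0,0,1,0,0,0,-1,0,0,0.5,0,0,0,-1,0,0,0,0,0,0])

```text
t: 8.62
eef_pos: [0.5883, 0.0282, 0.1041]
tool_rot: [0.0, 0.713, 0.701, 0.0]
contact_force: [-1.3, -0.8, 1.7]
gripper_width: 0.553
```

Call:
drive_tool(series=[0,0,0,0,0,0,0,0.4,0,0,0,0,0,0,1,0,0,0,0,0,0,1,0,0,0,0,0,0,1,0,0,0,0,0,0,1,0,0,0,0,0,0,1,0,0,0,0,0,0,1,0,0,0,0,0,0])

```text
t: 9.62
eef_pos: [0.5882, 0.0281, 0.1038]
tool_rot: [0.0, 0.713, 0.701, 0.0]
contact_force: [-0.1, -0.2, 0.1]
gripper_width: 0.997
```

Call:
drive_tool(series=[1,0,0,-15,0,0,0,1,0,0,-30,0,0,0,1,0,0,-40,0,0,0,1,0,0,-40,0,0,0,1,0,0,-40,0,0,0,1,0,0,0,0,0,0])

```text
t: 10.38
eef_pos: [0.5902, 0.0288, 0.2736]
tool_rot: [0.003, 0.713, 0.701, 0.003]
contact_force: [0.9, -0.2, -0.2]
gripper_width: 1.005
```

```bash
python3 - <<'E'
from h import *
st([.5643,.1257,.27],103.7)
c=cam('top');i=c['pixels']
c=cam('scene');i=c['pixels'];print(255,200)
cv2.imwrite('pics/p2.png',cv2.resize(i[190:330,225:375],None,fx=4,fy=4,interpolation=cv2.INTER_CUBIC))
E
```

```text
t 10.38 p [0.5902 0.0288 0.2736] jaw -0.91 zax [ 7.9e-03  6.0e-04 -1.0e+00] F [ 0.9 -0.2 -0.2] T [-0.   -0.    0.03] w 1.005 q [ 0.22  0.36 -0.47  1.72  0.18  1.1  -0.33]
shift mm [ 96.5 -27.4   3.5]
wz -1.8259
255 200
```

View pics/p2.png

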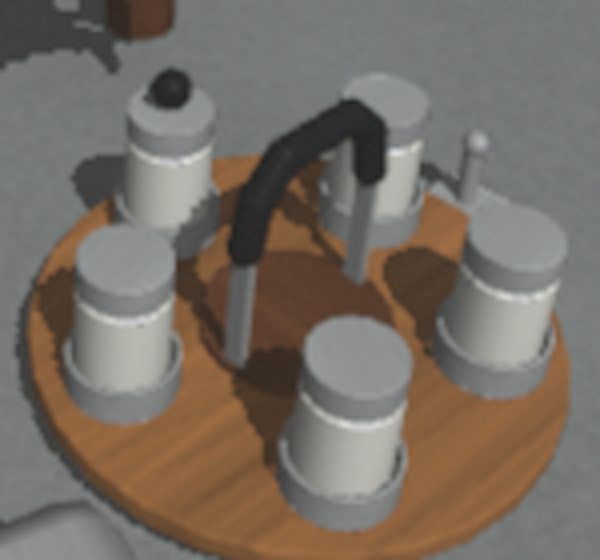

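```bash
python3 - <<'E'
from h import *
c=load('scene');g=lambda x,y:((x+.5)/4-.5+225,(y+.5)/4-.5+190)
print('knob',atz(c,*g(171,89),.130),'pinball',atz(c,*g(478,142),.055))
for p in((275,155),(315,133),(355,112)):print(atz(c,*g(*p),.16))
print(((proj(c,[[.5643+d*.97,.1257+d*.237,.16] for d in(-.024,0,.024)])+.5-[225,190])*4-.5).round())
E
```

```text
knob [0.58821864 0.02876022 0.13      ] pinball [0.39814696 0.06955534 0.055     ]
[0.59058906 0.13012511 0.16      ]
[0.56437117 0.1247212  0.16      ]
[0.53746465 0.11973738 0.16      ]
[[349. 114.]
 [316. 134.]
 [282. 155.]]
```

Call:
drive_tool(series=[1,16,-4.6,0,0,0,0,1,40,-11.4,0,0,0,0,1,40,-11.4,0,0,0,0,1,0,0,0,0,0,-0.18,1,0,0,0,0,0,-0.18,1,0,0,0,0,0,-0.18,1,0,0,0,0,0,-0.18,1,0,0,0,0,0,-0.18,1,0,0,0,0,0,-0.18,1,0,0,0,0,0,-0.18,1,0,0,0,0,0,-0.18,1,0,0,0,0,0,-0.18])

```text
t: 11.98
eef_pos: [0.5611, 0.1258, 0.2677]
tool_rot: [-0.001, -0.02, 1.0, 0.0]
contact_force: [0.6, 0.3, 0.8]
gripper_width: 1.001
```

Call:
drive_tool(series=[1,0,0,0,0,0,-0.18,1,0,0,0,0,0,0,1,0,0,0,0,0,0])

```text
t: 12.35
eef_pos: [0.5618, 0.1251, 0.2683]
tool_rot: [-0.001, -0.105, 0.994, 0.0]
contact_force: [0.8, 0.2, 0.2]
gripper_width: 1.0
```

```bash
python3 - <<'E'
from h import *
st([.5643,.1257,.163],103.7)
E
```

```text
t 12.35 p [0.5618 0.1251 0.2683] jaw 102.06 zax [-1.1e-03  2.0e-04 -1.0e+00] F [0.8 0.2 0.2] T [-0.02 -0.09  0.02] w 1.0 q [ 0.34  0.43 -0.87  1.74  0.36  1.14  1.15]
shift mm [ -2.7   0.  105.3]
wz -0.0286
```

Call:
drive_tool(series=[1,-2.7,0,25,0,0,-0.028,1,0,0,30,0,0,0,1,0,0,30,0,0,0,1,0,0,18,0,0,0,1,0,0,0,0,0,0,1,0,0,0,0,0,0])

```text
t: 13.1
eef_pos: [0.5656, 0.1256, 0.1669]
tool_rot: [0.001, -0.12, 0.993, 0.0]
contact_force: [-0.0, -0.9, 0.1]
gripper_width: 0.997
```

Call:
drive_tool(series=[-1,0,0,0,0,0,0,-1,0,0,0,0,0,0,-1,0,0,0,0,0,0,-1,0,0,0,0,0,0,-1,0,0,0,0,0,0,-1,0,0,0,0,0,0,-1,0,0,0,0,0,0,-1,0,0,0,0,0,0,-1,0,0,0,0,0,0,-1,0,0,0,0,0,0], force=40)

```text
t: 14.35
eef_pos: [0.5649, 0.1257, 0.1661]
tool_rot: [0.0, -0.121, 0.993, 0.0]
contact_force: [-2.5, 2.1, 4.6]
gripper_width: 0.197
```

```bash
python3 - <<'E'
from h import *
st([.5643,.1257,.166],103.7)
E
```

```text
t 14.35 p [0.5649 0.1257 0.1661] jaw 103.84 zax [ 2.e-04  5.e-04 -1.e+00] F [-2.5  2.1  4.6] T [ 0.48  0.53 -0.01] w 0.197 q [ 0.28  0.55 -0.81  1.83  0.47  0.97  1.08]
shift mm [0.6 0.2 0.1]
wz 0.0025
```

Call:
drive_tool(series=[-1,0,0,0,0,0,0.05,-1,0,0,0,0,0,0.1,-1,0,0,0,0,0,0.1,-1,0,0,0,0,0,0.1,-1,0,0,0,0,0,0.1,-1,0,0,0,0,0,0.1,-1,0,0,0,0,0,0.1,-1,0,0,0,0,0,0.05,-1,0,0,0,0,0,0])

```text
t: 15.48
eef_pos: [0.5648, 0.1246, 0.1661]
tool_rot: [-0.0, 0.228, 0.974, -0.001]
contact_force: [-3.2, 0.3, 6.1]
gripper_width: 0.194
```

```bash
python3 - <<'E'
from h import *
st([.5643,.1257,.166],19.4)
E
```

```text
t 15.47 p [0.5648 0.1246 0.1661] jaw 63.65 zax [-3.0e-04 -1.2e-03 -1.0e+00] F [-3.2  0.3  6.1] T [-0.    0.69 -0.16] w 0.194 q [ 0.17  0.5  -0.65  1.84  0.37  0.93  0.47]
shift mm [0.9 0.8 0.1]
wz 0.7723
```

Call:
drive_tool(series=[-1,0,0,0,0,0,0.06,-1,0,0,0,0,0,0.1,-1,0,0,0,0,0,0.1,-1,0,0,0,0,0,0.1,-1,0,0,0,0,0,0.1,-1,0,0,0,0,0,0.1,-1,0,0,0,0,0,0.1,-1,0,0,0,0,0,0.07,-1,0,0,0,0,0,0.04,-1,0,0,0,0,0,0,-1,0,0,0,0,0,0])

```text
t: 16.85
eef_pos: [0.5639, 0.1238, 0.1661]
tool_rot: [-0.0, 0.577, 0.817, -0.002]
contact_force: [-6.9, -2.0, 9.1]
gripper_width: 0.195
```

```bash
python3 - <<'E'
from h import *
st([.5643,.1257,.166],19.4)
c=cam('scene');i=c['pixels']
cv2.imwrite('pics/e1.png',cv2.resize(i[190:330,225:375],None,fx=4,fy=4,interpolation=cv2.INTER_CUBIC))
c=cam('top');i=c['pixels']
cv2.imwrite('pics/e2.png',cv2.resize(i[138:268,120:250],None,fx=4.5,fy=4.5,interpolation=cv2.INTER_CUBIC))
E
```

```text
t 16.85 p [0.5639 0.1238 0.1661] jaw 19.54 zax [-0.0023 -0.0026 -1.    ] F [-6.9 -2.   9.1] T [-0.43  1.3  -0.07] w 0.195 q [ 0.04  0.46 -0.48  1.85  0.26  0.9  -0.21]
shift mm [1.7 1.  0.1]
wz 0.0024
```

View pics/e1.png

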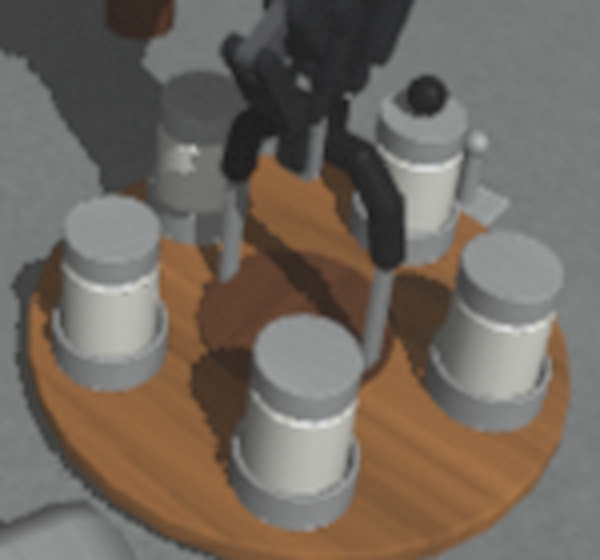

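View pics/e2.png

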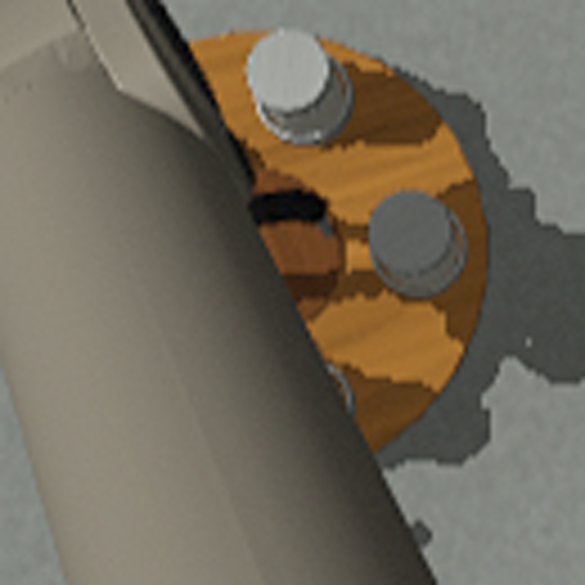

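```bash
python3 - <<'E'
from h import *
c=load('scene');t=load('top');g=lambda x,y:((x+.5)/4-.5+225,(y+.5)/4-.5+190)
G=lambda x,y:((x+.5)/4.5-.5+120,(y+.5)/4.5-.5+138)
ax=np.array([.5643,.1257])
def a(n,P): d=P[:2]-ax;print(n,P.round(4),np.hypot(*d).round(4),np.degrees(np.arctan2(d[1],d[0])).round(1))
a('knob',atz(c,*g(428,95),.130));a('pin',atz(c,*g(478,142),.055))
for p in((109,226),(308,360),(512,270)):a('jar',atz(c,*g(*p),.118))
a('t1',atz(t,*G(288,71),.118));a('t2',atz(t,*G(411,229),.118))
E
```

```text
knob [0.4678 0.0944 0.13  ] 0.1014 -162.0
pin [0.3981 0.0696 0.055 ] 0.1754 -161.3
jar [0.6609 0.098  0.118 ] 0.1005 -16.0
jar [0.623  0.2126 0.118 ] 0.1049 56.0
jar [0.5062 0.2093 0.118 ] 0.1018 124.8
t1 [0.6592 0.0976 0.118 ] 0.0989 -16.5
t2 [0.5679 0.0255 0.118 ] 0.1003 -88.0
```

Call:
drive_tool(series=[-1,0,0,0,0,0,0,-1,0,0,0,0,0,0,-1,0,0,0,0,0,0,-1,0,0,0,0,0,0])

```text
t: 17.45
eef_pos: [0.564, 0.1238, 0.1661]
tool_rot: [-0.0, 0.577, 0.817, -0.002]
contact_force: [-6.8, -2.8, 9.9]
gripper_width: 0.197
```

```bash
python3 - <<'E'
from h import *
st(); print(abs(bot.get_obs()['joint_vel']).max()); print(bot.hand_in())
E
```

```text
t 17.45 p [0.564  0.1238 0.1661] jaw 19.54 zax [-0.0023 -0.0025 -1.    ] F [-6.8 -2.8  9.9] T [-0.48  1.3  -0.08] w 0.197 q [ 0.04  0.46 -0.48  1.85  0.26  0.9  -0.21]
0.0010038895881661826
the job is handed in; nothing more can be done
None
```

I stood the ball jar in the empty place and let go of it. I then gripped the arched handle, turned the carousel about 84° clockwise, and handed in at t = 17.5 s still gripping it at 40 N.

**Final checks:**
- **Jar alignment:** the ball jar's bearing measured −160° to −162° against the front pin's −160.3° to −161.3°. That spread of about 2° between the two cameras is within the 8° allowed.
- **Jar seating:** seen after release, before the turn, the jar was upright in its ring, its knob within about 1 mm of the computed place.
- **Other carousel jars:** all four stood upright in their rings.
- **Holding still:** the arm was at rest, with joint speeds at about 0.001 rad/s. A steady push of roughly 12 N showed at the wrist, far below the limit.
- **Flat-lidded jar and pepper mill:** I did not re-measure them at the end. The arm never registered contact with them, and they looked unmoved in the picture after the lift.

No check failed.

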